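Hold a spring-tipped thickness probe on the ring mark of a tilted panel painting

ROBOT

A 7-joint arm with a two-finger parallel gripper is mounted at the origin on the work surface. World frame = base frame: x ahead of the robot, y to its left, z up, the work surface at z = 0. Lengths are in mm, angles in rad, forces in N, time in s.
With the tool pointing down it reaches from about 350 to 900 mm from the base axis. Payload 19.9 kg.
Tool frame: the origin (TCP) lies midway between the tips of the shut fingers; the grasp point (between the pads) lies 19 mm behind it; z points along the fingers, y is the line along which they close (so a half turn about z gives the same grasp; the last joint's range is limited). The gripper opens to 85 mm and grips with 20 to 120 N. Pads are 22 mm wide; open, the fingers measure 114 mm over their backs; the gripper's body (76 mm by 85 mm) begins 54 mm behind the grasp point. The pads swing forward as they close: fully open they stand 13 mm farther back than shut.
Start: joints at [1.095, 0.417, -0.01, 1.614, 0.005, 1.111, -0.053], TCP at [262.694, -567.092, 231.26] pointing down, gripper open.
Joint ranges: [-2.81, 2.81], [-0.39, 2.02], [-1.27, 1.25], [0.06, 2.57], [-1.19, 4.33], [0.19, 2], [-2.82, 2.82]. Speed limits (rad/s): [1.89, 1.89, 2.39, 2.39, 3.01, 3.01, 3.01].

INTERFACE

Orientations are given as a unit quaternion [x, y, z, w].
In Python, from bench import * gives the robot as it stands. The module is installed in compiled form; this text tells all that it offers.
- The arm moves only by the shell command python3 -m handwheel 'ROWS' [FORCE]. ROWS is JSON, a list of rows, each a list of 7 numbers: the closure, from 0 (fully open) to 1 (shut), then the shift along the world's x, y, z in mm, then the turn, a rotation vector about the world's x, y, z in rad. In form: [[gripper, tx, ty, tz, wx, wy, wz], ...]. A call has 1 to 20 rows; each row is the pose to reach, as a shift and turn from the pose commanded when the call began; what a row does not reach only later rows make up. A row lasts 1/12 s, in which the tool goes at most 41.7 mm and 7.16 degrees, less where a joint would pass 70% of its speed; a pose out of reach is approached as far as the arm can. A call with a gripper value outside its range is refused whole. The fingers move at their own pace and stop on an object; FORCE is the grip in N (left out, the last holds). Time passes only in rows, so rows that repeat a pose let the fingers close. It gives the time, the measured TCP pose, the force, the opening and the grip force at its end, in the units of the state.
- read_state(): the state, without advancing time (a new reading comes with each control period).
- grab_frame(name): name is "scene" or "top" or "wrist"; returns a dict with "color" (420x560x3 uint8, red, green, blue), "range_z" (420x560 float32, mm along the optical axis (not along the pixel's ray), 0 where there is no reading), "camera_matrix" (3x3 intrinsics, pixels), "view" (4x4, takes a point from world to camera coordinates). Camera axes: x right, y down, z forward; pixel columns grow to the right and rows downward; lengths in mm; the calibration is good to about 2 mm. A picture is of the moment at which its call begins.
- hand_in(): hands the job in; it is judged then, once.
The state is a dict: "time": time; "joint_positions": joint angles; "qd": joint speeds; "joint_efforts": joint torques, N m; "eef_pos": TCP position; "eef_rot": TCP orientation; "ft_force": force on the tool from outside, world axes, zero at the start; "moment": the same for the moment, N m; "opening": finger opening in mm; "finger_force": force on a finger pad.
Only numpy, scipy, OpenCV 4.12 (cv2) and the standard library are available. Lean on these libraries where they do the work, as an engineer would, in place of code of your own. Each camera call takes 0.05 s, during which the arm holds its last target. There are 200 camera calls.

TASK

Take the thickness probe out of its wooden block and set its point on the tilted panel painting inside the ring-shaped paper mark (not a square one), square to the painted face, pressing lightly so that the spring tip is about half pushed in. Keep it so: the program finishes while the gripper still holds the probe pressed there. Let nothing else touch the painting, never push hard, do not shift the panel, and leave the loose things on the table where they are.

Things in the scene. Friction and masses are not known exactly. Their poses are not given: they have to be found in the camera images.
- probe: Round tool 136 mm long, 150 g, at first upright in its block, point down. Origin: end of the unpressed point; z along the tool to its rear end. Along z: steel spring tip dia. 6 mm at 0-12 mm; nose dia. 11 at 12-20, dia. 16 at 20-45 (in the hole); aluminium collar dia. 32 at 45-51, resting on the block; black grip barrel dia. 24 at 51-130 (grasp here, e.g. at 95); end cap dia. 19 to 136
- probe_tip (a joint): Spring tip of the probe: how far the point is pushed into the nose, 0 (out) to 0.008 m (stop). The spring pushes back with 1.0 N at first, 2.2 N at 4 mm and 3.4 N at 8 mm; beyond that the tool is rigid.
- probe_point (a point): The end of the probe's spring tip (moves with the tip). Axes as the probe's, z along the tool towards its rear end.
- stand: Dark wooden block 90 x 90 x 55 mm high, fixed, left or right of the painting; origin at the centre of its underside on the table. The probe stands in its upright through hole, dia. 21 mm, in the middle, its point 10 mm above the table; lift it straight up by over 55 mm to clear it.
- spot (a point): Centre of the ring-shaped white paper mark (inside dia. 18 mm, outside 28 mm, flat) on the painted face, in that plane. z is the face's outward normal, x runs up the slope, y across it. It lies in the middle part of the panel; two square paper frames of 26 mm, nearer to the upper and lower edges, are not to be measured.
- panel: Panel painting, face 180 (up the slope) x 200 mm, on a low fixed desk easel with a stiff friction hinge; it slopes towards the robot, 9 to 24 deg from level. Origin: middle of the lower edge of its 210 x 220 mm board, on the underside, 18 mm above the table; x up the slope, y across, z outward normal. The face is the plane z = 30 mm, its centre at x = 105 mm; lip at the lower edge below the face.
- mug: Bystander: mug 82 mm wide, 90 mm high, origin under its middle; it stands on the other side of the painting from the block.
- jar_a: Bystander: amber glass paint jar with white cap, 56 mm diameter, 60 mm high, left of the painting.
- jar_b: Bystander: white paint jar with green cap, 60 mm diameter, 55 mm high, right of the painting.
- bottle: Bystander: small amber bottle 44 mm diameter, 85 mm high, far right.
- bridge: Bystander: wooden hand rest, a bridge 220 mm long (along its y), 35 mm wide, 50 mm high, far left.
Things that resemble listed ones, but are neither listed nor needed, are in the scene too. What is meant by the stand is not purple or red, and is the smaller of those in its own colour.

How it is judged:
By the outcome, as a careful person would: the job done as asked, in the order asked, and still so for the second after the job is handed in, while the arm keeps its last pose, push and grip.
It also fails if it takes over 42 s, if anything falls off the work surface, if the arm or the gripper's body presses on something with over 40 N, if the wrist force passes 120 N, or if a joint passes its speed limit or range.

## Working session

There is one attempt and no reset: what is moved stays moved. The work goes in short steps, Python scripts to look and compute and a shell command to move; the robot and the scene stay as the last step left them, time stands still between calls to the robot, and variables do not carry over. Pictures are saved under pics/ and viewed, at most 10 in all, crops included, and the job is handed in when it is done.

```bash
mkdir -p pics; cat > h.py <<'E'
from bench import *
import numpy as np, cv2, pickle
def snap(n,f):
    d=grab_frame(n); pickle.dump(d,open(f+'.pkl','wb')); cv2.imwrite('pics/'+f+'.png',d['color'][:,:,::-1]); return d
def load(f): return pickle.load(open(f+'.pkl','rb'))
def pts(d):
    K=d['camera_matrix'];V=d['view'];z=d['range_z'];v,u=np.mgrid[:z.shape[0],:z.shape[1]]
    P=np.stack([(u-K[0,2])/K[0,0]*z,(v-K[1,2])/K[1,1]*z,z],-1)
    return (P-V[:3,3])@V[:3,:3]
E
python3 - <<'E'
from h import *
a=snap('scene','s1');b=snap('top','t1')
s=read_state();print({k:np.round(v,3) for k,v in s.items()})
E
```

```text
{'time': np.float64(0.1), 'joint_positions': array([ 1.096,  0.418, -0.01 ,  1.614,  0.005,  1.111, -0.053]), 'qd': array([ 0.003, -0.001, -0.   , -0.002, -0.002, -0.001,  0.001]), 'joint_efforts': array([ 2.0000e-03, -8.6582e+01,  6.8000e-01, -4.3564e+01,  1.9000e-02,
        5.0000e-03, -0.0000e+00]), 'eef_pos': array([ 262.573, -566.833,  230.739]), 'eef_rot': array([ 0.977,  0.215, -0.   , -0.001]), 'ft_force': array([-0.822, -0.114, -0.196]), 'moment': array([ 0.04 ,  0.024, -0.001]), 'finger_force': np.float64(0.0), 'opening': np.float64(85.281)}
```

View pics/t1.png

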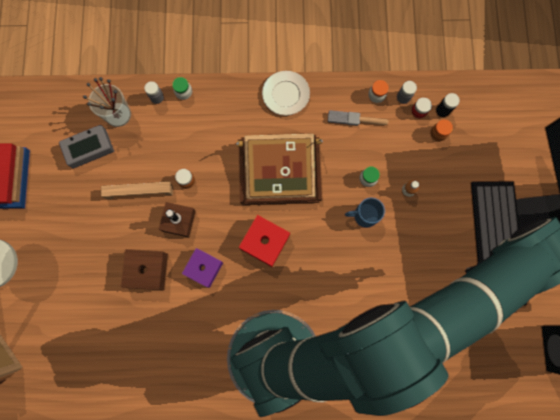

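View pics/s1.png

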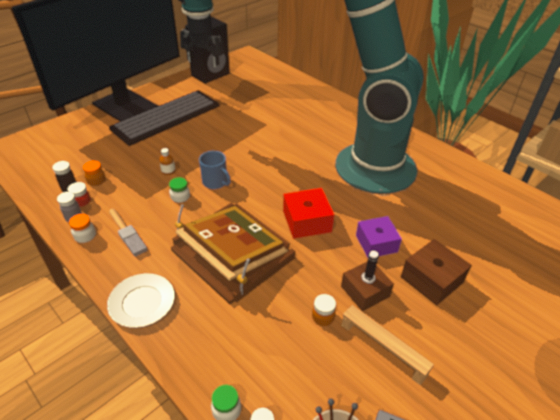

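The top view shows four blocks: small dark brown (178,220) with the probe in it, large dark brown (145,270), purple (202,268) and red (265,240). The small dark one fits: it is neither purple nor red, and it is the smaller brown one. The ring is at about (285,171), between the square frames at (291,146) and (277,188). I'll confirm this in a crop and measure.

```bash
python3 - <<'E'
from h import *
b=load('t1');P=pts(b);c=b['color'][:,:,::-1]
A=cv2.resize(c[190:240,145:215],None,fx=8,fy=8,interpolation=cv2.INTER_CUBIC)
B=cv2.resize(c[130:205,235:325],None,fx=4.44,fy=4.44,interpolation=cv2.INTER_CUBIC)[:400,:]
B=cv2.copyMakeBorder(B,0,max(0,400-B.shape[0]),0,0,cv2.BORDER_CONSTANT)
im=np.hstack([A,B]);print(im.shape, 800/im.shape[1]);cv2.imwrite('pics/c1.png',cv2.resize(im,(800,int(im.shape[0]*800/im.shape[1]))))
print(np.round(b['view'],3),b['camera_matrix'])
for a in ('t1','s1'):
    d=load(a);Q=pts(d);z=Q[...,2]; 
    if a=='t1': ref=P[220,178]
    n=np.hypot(Q[...,0]-ref[0],Q[...,1]-ref[1])<90
    for lo,hi in((50,60),(66,80),(84,140),(140,155)):
        m=n&(z>lo)&(z<hi); print(a,lo,m.sum(),Q[m].mean(0).round(1) if m.sum() else '', np.median(Q[m],0).round(1) if m.sum() else '',Q[m].min(0).round(1),Q[m].max(0).round(1)) if m.sum() else 0
# panel plane
q=P[150:190,252:308].reshape(-1,3);k=np.ones(len(q),bool)
for _ in range(5):
    m=q[k].mean(0);n=np.linalg.svd(q[k]-m)[2][2];n*=np.sign(n[2]);r=(q-m)@n;k=abs(r)<2.5
print('plane top',m,n,r[k].std(),k.sum(),np.degrees(np.arccos(n[2])))
d=load('s1');Q=pts(d);R=abs((Q-m)@n)<15;R&=np.linalg.norm(Q-m,axis=-1)<75;q=Q[R];k=np.ones(len(q),bool)
for _ in range(5):
    m2=q[k].mean(0);n2=np.linalg.svd(q[k]-m2)[2][2];n2*=np.sign(n2[2]);r=(q-m2)@n2;k=abs(r)<2.5
print('plane scene',m2,n2,r[k].std(),k.sum(),np.degrees(np.arccos(n2[2])),(m2-m)@n)
for a,box in(('t1',(277,163,294,180)),('s1',(226,221,243,236))):
    d=load(a);x0,y0,x1,y1=box;g=d['color'][y0:y1,x0:x1].min(2);
    yy,xx=np.nonzero(g>130);print(a,len(xx),xx.mean()+x0,yy.mean()+y0)
    K=d['camera_matrix'];V=d['view'];ray=V[:3,:3].T@np.linalg.inv(K)@[xx.mean()+x0,yy.mean()+y0,1];C=-V[:3,:3].T@V[:3,3]
    print('spot',C+ray*((m-C)@n)/(ray@n), Q[0,0] if 0 else '')
E
```

```text
(400, 960, 3) 0.8333333333333334
[[-1.100000e-02 -1.000000e+00 -5.000000e-03 -5.650000e-01]
 [-9.830000e-01  1.200000e-02 -1.820000e-01  4.417320e+02]
 [ 1.820000e-01  3.000000e-03 -9.830000e-01  1.486592e+03]
 [ 0.000000e+00  0.000000e+00  0.000000e+00  1.000000e+00]] [[481.0920296    0.         274.00508834]
 [  0.         481.0920296  214.6725066 ]
 [  0.           0.           1.        ]]
t1 50 602 [430.7 300.   55.5] [428.6 296.1  55.6] [380.3 249.6  50.1] [483.6 354.8  60. ]
t1 66 13 [424.3 297.3  72.1] [422.7 295.8  71.9] [417.2 289.7  66.7] [438.1 309.   77.5]
t1 84 42 [426.  296.3 111.6] [424.6 294.1 111.2] [419.6 289.8  85.2] [439.6 311.8 138.8]
t1 140 49 [430.8 301.3 145. ] [431.3 301.5 144.7] [419.6 290.6 140. ] [443.9 314.1 153.2]
s1 50 890 [438.8 308.9  55.5] [442.3 314.8  55.5] [384.2 250.5  50. ] [487.  357.2  60. ]
s1 66 39 [439.  309.1  72.9] [440.1 310.1  73.2] [425.  295.2  66. ] [445.2 316.4  79.8]
s1 84 166 [438.6 308.3 113.3] [440.1 309.5 114. ] [420.6 293.7  84.2] [445.  316.5 140. ]
s1 140 63 [433.5 305.1 144.9] [433.7 305.7 145.6] [420.3 293.  140.2] [442.7 316.  149.8]
plane top [580.53292172 -24.61833207  73.37129052] [ 0.95219702 -0.01192158  0.30525187] 1.569965302049096 112 72.22668251214444
plane scene [581.06884419 -23.07915524  73.36458816] [-0.23569317 -0.00224741  0.97182492] 1.1833648347628076 349 13.633117935714145 0.48990844990009547
t1 40 284.875 170.6
spot [551.07539733 -39.6135723  164.67490918] 
s1 35 233.57142857142858 228.54285714285714
spot [579.36410521 -36.47690577  76.55413969]
```

View pics/c1.png

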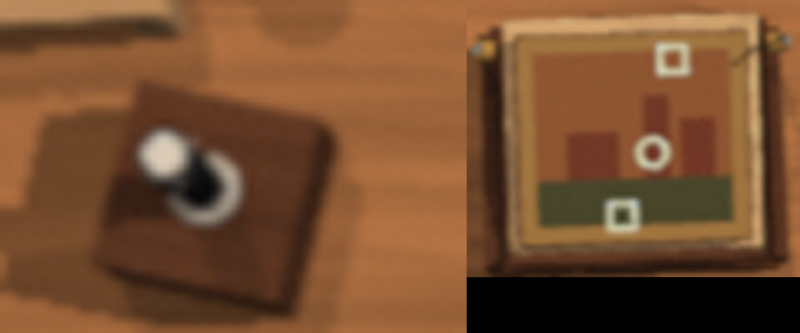

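The crop confirms it. On the left is the dark block with the probe, whose collar is at about (205,190). On the right the ring is at (652,152) and the square frames are at (672,60) and (622,215). I'll move over the panel for a near look on the way.

```bash
python3 -m handwheel '[[0,238,530,40,0,0,0],[0,238,530,40,0,0,0],[0,238,530,40,0,0,0],[0,238,530,40,0,0,0],[0,238,530,40,0,0,0],[0,238,530,40,0,0,0],[0,238,530,40,0,0,0],[0,238,530,40,0,0,0],[0,238,530,40,0,0,0],[0,238,530,40,0,0,0],[0,238,530,40,0,0,0],[0,238,530,40,0,0,0],[0,238,530,40,0,0,0],[0,238,530,40,0,0,0],[0,238,530,40,0,0,0],[0,238,530,40,0,0,0],[0,238,530,40,0,0,0],[0,238,530,40,0,0,0],[0,238,530,40,0,0,0],[0,238,530,40,0,0,0]]' 40
python3 - <<'E'
from h import *
s=read_state();print(s['eef_pos'],s['joint_positions'],s['time'])
d=snap('wrist','w1');V=d['view'];print(-V[:3,:3].T@V[:3,3],V[:3,:3].round(3))
E
```

```text
time: 1.77
eef_pos: [500.5, -38.0, 271.2]
eef_rot: [0.977, 0.214, -0.0, 0.0]
ft_force: [0.4, 0.0, 0.8]
opening: 85.2
finger_force: 0.0
[500.46821657 -37.962116   271.2398549 ] [ 0.37366573  0.17723297 -0.40302656  1.85512189  0.07690455  1.12448938
 -1.19541015] 1.7667
[560.7565543   -9.96932827 413.14625478] [[ 0.419 -0.908  0.   ]
 [-0.876 -0.404  0.263]
 [-0.239 -0.11  -0.965]]
```

View pics/w1.png

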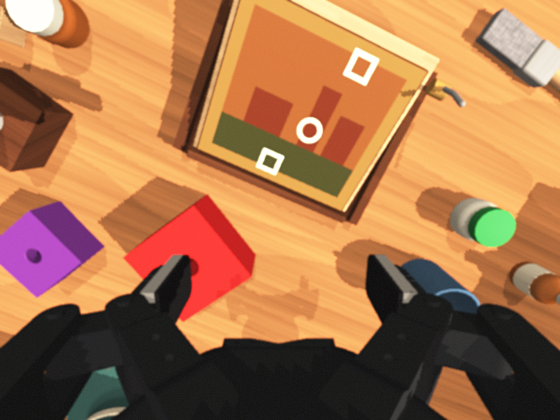

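The wrist view shows the ring at (310,130), with the squares at (361,66) and (270,161). I'll fit the plane and the spot, and refine the probe axis from the scene depth.

```bash
cat > plane.py <<'E'
from h import *
def fit(f,box,c0):
    d=load(f);P=pts(d);m=np.array(c0);q=P[np.linalg.norm(P-m,axis=-1)<70]
    n=np.array([-.235,0,.97])
    k=abs((q-np.median(q,0))@n)<8
    for _ in range(8):
        m=q[k].mean(0);n=np.linalg.svd(q[k]-m,full_matrices=False)[2][2];n*=np.sign(n[2]);r=(q-m)@n;k=abs(r)<2
    print(f,'n',n.round(4),'tilt',np.degrees(np.arccos(n[2])).round(2),'std',r[k].std().round(2),k.sum())
    x0,y0,x1,y1=box;g=d['color'][y0:y1,x0:x1].min(2);yy,xx=np.nonzero(g>170 if f[0]=='w' else g>130)
    u,v=xx.mean()+x0,yy.mean()+y0;K=d['camera_matrix'];V=d['view'];ray=V[:3,:3].T@np.linalg.inv(K)@[u,v,1];C=-V[:3,:3].T@V[:3,3]
    s=C+ray*((m-C)@n)/(ray@n);print(' px',u,v,len(xx),'spot',s.round(1));return n,s
if __name__=='__main__':
    c=[580,-38,77]
    fit('w1',(294,114,327,147),c);fit('t1',(277,163,294,180),c);fit('s1',(226,221,243,236),c)
    from scipy.optimize import least_squares
    for f in('s1','t1'):
        Q=pts(load(f));q=Q[(np.hypot(Q[...,0]-433,Q[...,1]-303)<25)&(Q[...,2]>64)&(Q[...,2]<138)]
        l=least_squares(lambda p:np.hypot(q[:,0]-p[0],q[:,1]-p[1])-12,[433,303],loss='soft_l1');print(f,'probe',l.x,np.abs(l.fun).mean(),len(q))
        q=Q[(np.hypot(Q[...,0]-433,Q[...,1]-303)<12)&(Q[...,2]>143.5)&(Q[...,2]<149)];print('cap',q.mean(0),q.min(0),q.max(0),len(q))
        q=Q[(np.hypot(Q[...,0]-433,Q[...,1]-303)<75)&(Q[...,2]>53)&(Q[...,2]<57.5)]
        r=cv2.minAreaRect(q[:,:2].astype(np.float32));print('block',r)
E
python3 plane.py
```

```text
w1 n [-0.2446 -0.0048  0.9696] tilt 14.16 std 0.73 12428
 px 309.20343839541545 129.77650429799428 349 spot [575.8 -41.7  70. ]
t1 n [-0.2432 -0.0098  0.9699] tilt 14.09 std 1.14 684
 px 284.875 170.6 40 spot [577.2 -41.6  71.6]
s1 n [-0.2457 -0.0043  0.9693] tilt 14.23 std 1.02 1059
 px 233.57142857142858 228.54285714285714 35 spot [576.7 -40.   72.1]
s1 probe [430.75878691 303.69340216] 0.9526466010387348 211
cap [432.61327738 304.53427021 146.38374706] [425.06516301 294.31904906 143.74811524] [441.53585456 313.31819248 148.79795367] 37
block ((431.34637451171875, 303.8698425292969), (93.52456665039062, 92.56407928466797), 76.64153289794922)
t1 probe [431.83590662 302.90538671] 0.8441606820914248 53
cap [430.9355818  302.4661037  145.66938107] [422.01200724 293.16510983 143.8405436 ] [440.22951525 310.82133797 148.23858867] 23
block ((431.8609924316406, 302.41998291015625), (91.05905151367188, 89.73310089111328), 77.53911590576172)
```

Three views agree: the spot is at about (576.5,-41,71), the tilt is 14.2°, and the probe axis is at (431.3,303.3), with the block size and cap height matching the given values. I'll go above the probe and then down.

```bash
python3 -m handwheel '[[0,-69,341,0,0,0,0],[0,-69,341,0,0,0,0],[0,-69,341,0,0,0,0],[0,-69,341,0,0,0,0],[0,-69,341,0,0,0,0],[0,-69,341,0,0,0,0],[0,-69,341,0,0,0,0],[0,-69,341,0,0,0,0],[0,-69,341,0,0,0,0],[0,-69,341,0,0,0,0],[0,-69,341,0,0,0,0],[0,-69,341,0,0,0,0],[0,-69,341,0,0,0,0]]'
python3 - <<'E'
from h import *
d=snap('wrist','w2')
s=read_state();print(s['eef_pos'],s['joint_positions'])
Q=pts(d);q=Q[(np.hypot(Q[...,0]-431,Q[...,1]-303)<14)&(Q[...,2]>143)&(Q[...,2]<150)];print('cap',q.mean(0),np.median(q,0),q.min(0),q.max(0),len(q))
E
```

```text
time: 2.9
eef_pos: [432.3, 302.6, 271.2]
eef_rot: [0.977, 0.214, 0.0, 0.0]
ft_force: [-0.3, 0.6, 0.4]
opening: 85.5
finger_force: 0.0
[432.26064874 302.69150733 271.27923342] [-0.12054092  0.25863072 -0.64627125  1.79057849  0.17011675  1.14845579
 -1.95992618]
cap [431.28543261 304.02498028 145.2180146 ] [431.32494505 304.14184695 145.27293218] [421.90561566 294.70626453 143.36560579] [440.10227564 313.04552436 146.9139782 ] 294
```

View pics/w2.png

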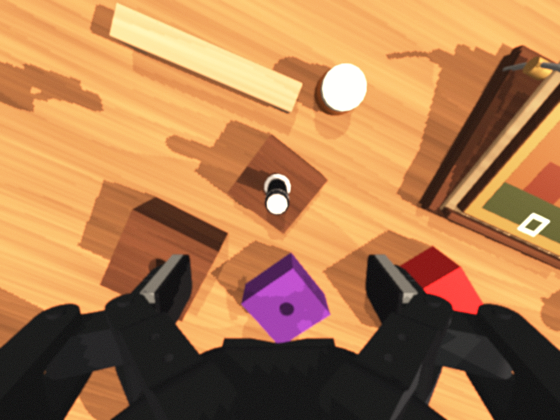

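The wrist view shows the probe's cap at (277,205) in the small dark block, with free room for the fingers. Next I descend and close.

```bash
python3 -m handwheel '[[0,-0.5,1,-30,0,0,0],[0,-0.5,1,-60,0,0,0],[0,-0.5,1,-90,0,0,0],[0,-0.5,1,-115,0,0,0],[0,-0.5,1,-140,0,0,0],[0,-0.5,1,-160,0,0,0],[0,-0.5,1,-175,0,0,0],[0,-0.5,1,-185,0,0,0],[0,-0.5,1,-185,0,0,0],[0,-0.5,1,-185,0,0,0]]'
python3 -m handwheel '[[0.5,0,0,0,0,0,0],[0.6,0,0,0,0,0,0],[0.7,0,0,0,0,0,0],[0.8,0,0,0,0,0,0],[0.9,0,0,0,0,0,0],[1,0,0,0,0,0,0],[1,0,0,0,0,0,0],[1,0,0,0,0,0,0],[1,0,0,0,0,0,0],[1,0,0,0,0,0,0],[1,0,0,0,0,0,0],[1,0,0,0,0,0,0]]' 60
```

```text
time: 3.78
eef_pos: [431.4, 304.6, 86.5]
eef_rot: [0.977, 0.215, -0.0, 0.0]
ft_force: [0.6, 0.7, -0.0]
opening: 85.2
finger_force: 0.0
time: 4.78
eef_pos: [431.4, 304.9, 86.7]
eef_rot: [0.977, 0.215, 0.0, 0.0]
ft_force: [-0.0, -1.6, 5.9]
opening: 22.7
finger_force: 58.3
```

The grip is good: opening about 24 mm, pad force 58 N. Now a straight lift.

```bash
python3 -m handwheel '[[1,0,0,6,0,0,0],[1,0,0,14,0,0,0],[1,0,0,24,0,0,0],[1,0,0,36,0,0,0],[1,0,0,50,0,0,0],[1,0,0,64,0,0,0],[1,0,0,80,0,0,0],[1,0,0,100,0,0,0],[1,0,0,125,0,0,0],[1,0,0,150,0,0,0],[1,0,0,165,0,0,0],[1,0,0,165,0,0,0]]'
python3 - <<'E'
from h import *
snap('scene','s2');d=snap('wrist','w3');print(read_state()['joint_positions'])
E
```

```text
time: 5.78
eef_pos: [432.0, 305.9, 255.5]
eef_rot: [0.977, 0.215, 0.003, -0.001]
ft_force: [-0.1, -0.3, -0.7]
opening: 22.6
finger_force: 58.6
[-0.12627609  0.27918786 -0.64878937  1.81416067  0.18771838  1.10876279
 -1.97751928]
```

View pics/s2.png

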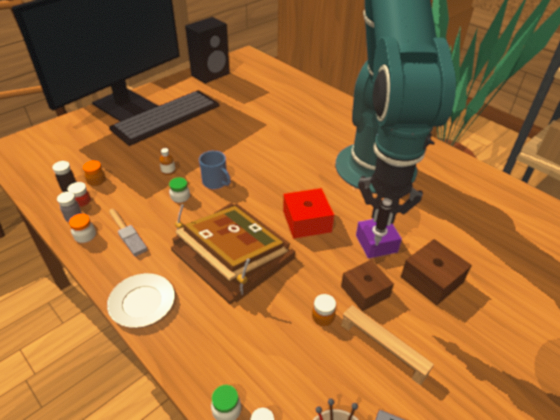

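View pics/w3.png

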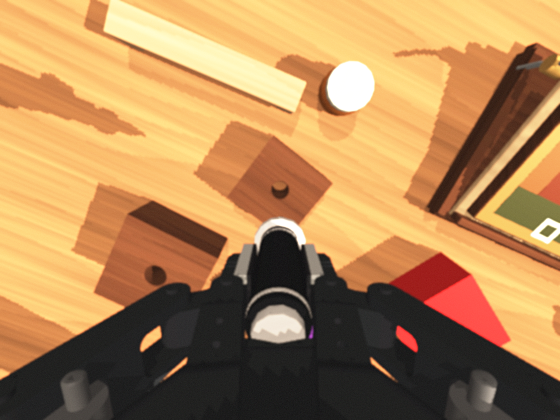

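The probe is out of the block, held between the fingers (barrel at (278,270) in the wrist view); the hole is empty and the bystanders are untouched. I'll carry it over the panel and tilt to the face normal.

```bash
python3 -m handwheel '[[1,8,-24,0,0,0,0],[1,16,-48,0,0,-0.02,0],[1,24,-72,0,0,-0.04,0],[1,32,-96,0,0,-0.06,0],[1,40,-120,0,0,-0.08,0],[1,48,-144,0,0,-0.1,0],[1,56,-168,0,0,-0.12,0],[1,64,-192,0,0,-0.14,0],[1,72,-216,0,0.001,-0.16,0],[1,80,-240,0,0.002,-0.18,0],[1,88,-264,0,0.003,-0.2,0],[1,96,-288,0,0.004,-0.22,0],[1,104,-312,0,0.005,-0.235,0],[1,110,-330,0,0.005,-0.247,0],[1,114,-342,-10,0.005,-0.247,0],[1,116,-346,-25,0.005,-0.247,0],[1,116,-346,-40,0.005,-0.247,0],[1,116,-346,-50,0.005,-0.247,0],[1,116,-346,-50,0.005,-0.247,0],[1,116,-346,-50,0.005,-0.247,0]]'
cat > tool.py <<'E'
from h import *
import sys
from scipy.spatial.transform import Rotation as R
s=read_state();p=np.array(s['eef_pos']);T=R.from_quat(s['eef_rot']).as_matrix();print('tcp',p,'toolz',T[:,2],'F',s['ft_force'])
for f in sys.argv[1:]:
    d=snap(f,f[0]+'_%d'%int(s['time']*10));q=(pts(d).reshape(-1,3)-p)@T
    q=q[(np.hypot(q[:,0],q[:,1])<22)&(q[:,2]>3)&(q[:,2]<90)]
    V=d['view'];C=(-V[:3,:3].T@V[:3,3]-p)@T;e=C[:2]/np.linalg.norm(C[:2]);t=np.array([-e[1],e[0]])
    print(f,'side axis(tool xy)',t.round(2))
    for a,b in((3,23),(26,31),(34,55),(57,63),(66,76)):
        m=(q[:,2]>a)&(q[:,2]<b);l=q[m][:,:2]@t
        if m.sum()>3:print(a,b,m.sum(),'side %.1f..%.1f'%tuple(np.percentile(l,[3,97])),'front',np.percentile(q[m][:,:2]@e,95).round(1))
    print('z max',np.sort(q[:,2])[-5:])
E
python3 tool.py scene top
```

```text
time: 7.55
eef_pos: [546.8, -40.5, 200.6]
eef_rot: [0.969, 0.214, 0.12, 0.024]
ft_force: [-0.0, -0.3, -1.7]
opening: 22.6
finger_force: 58.8
tcp [546.79716384 -40.45539585 200.55570535] toolz [ 0.2427138   0.00575056 -0.9700809 ] F [-0.00462596 -0.32693248 -1.65615487]
scene side axis(tool xy) [0.34 0.94]
3 23 69 side -11.2..10.6 front 14.1
26 31 23 side -14.3..13.4 front 17.1
34 55 37 side -7.1..7.1 front 7.9
57 63 7 side -3.7..4.6 front 5.0
66 76 6 side -2.1..2.7 front 2.5
z max [68.43800694 70.65443302 71.74392436 71.78974235 72.3404853 ]
top side axis(tool xy) [ 0.9  -0.43]
z max []
```

The probe sits centred and aligned in the grip; collar and tip are where expected. I'll close to about 11 mm from the face, then look.

```bash
python3 -m handwheel '[[1,1,0,-6,0,0,0],[1,3,0,-15,0,0,0],[1,5,-1,-24,0,0,0],[1,6.5,-1,-32,0,0,0],[1,7.5,-1,-38,0,0,0],[1,8,-1,-42,0,0,0],[1,8.4,-1,-44.4,0,0,0],[1,8.4,-1,-44.4,0,0,0],[1,8.4,-1,-44.4,0,0,0],[1,8.4,-1,-44.4,0,0,0]]'
python3 tool.py scene wrist; python3 - <<'E'
from h import *
import glob
f=sorted(glob.glob('s_*.pkl'))[-1][:-4];w=sorted(glob.glob('w_*.pkl'))[-1][:-4];print(f,w)
A=cv2.resize(load(f)['color'][190:265,190:270,::-1],None,fx=7.5,fy=7.5,interpolation=cv2.INTER_CUBIC)
cv2.imwrite('pics/c2.png',A)
A=cv2.resize(load(w)['color'][:,:,::-1],None,fx=1,fy=1);cv2.imwrite('pics/c3.png',A)
E
```

```text
time: 8.48
eef_pos: [555.8, -42.1, 157.2]
eef_rot: [0.969, 0.214, 0.121, 0.024]
ft_force: [-0.9, 0.4, -0.7]
opening: 22.5
finger_force: 58.8
tcp [555.7512132  -42.09803778 157.21109807] toolz [ 0.24492669  0.00491184 -0.96952916] F [-0.8698914   0.3614707  -0.74745454]
scene side axis(tool xy) [0.34 0.94]
3 23 63 side -10.7..11.7 front 12.1
26 31 17 side -14.4..12.8 front 14.0
34 55 36 side -7.0..7.5 front 8.3
57 63 7 side -4.4..3.6 front 4.9
66 76 6 side -0.6..2.8 front 2.7
z max [89.49395519 89.70146106 89.70892596 89.8476194  89.95625447]
wrist side axis(tool xy) [0. 1.]
3 23 462 side -10.4..10.8 front 10.9
26 31 411 side -14.0..14.4 front 14.2
z max [89.99273187 89.99376234 89.99615308 89.99864316 89.99979872]
s_84 w_84
```

View pics/c2.png

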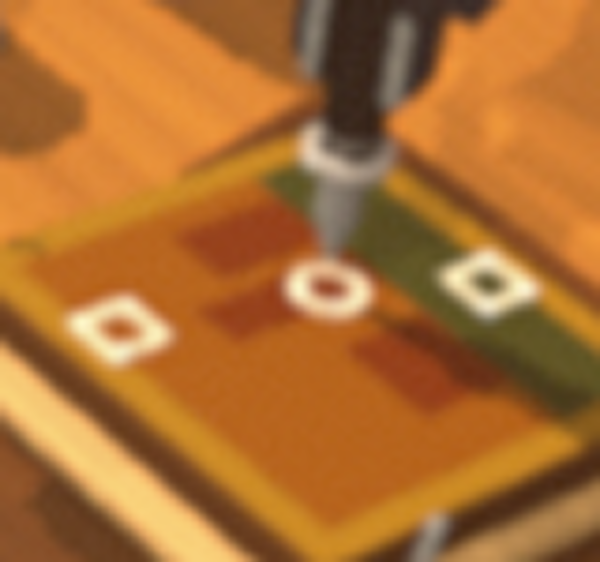

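View pics/c3.png

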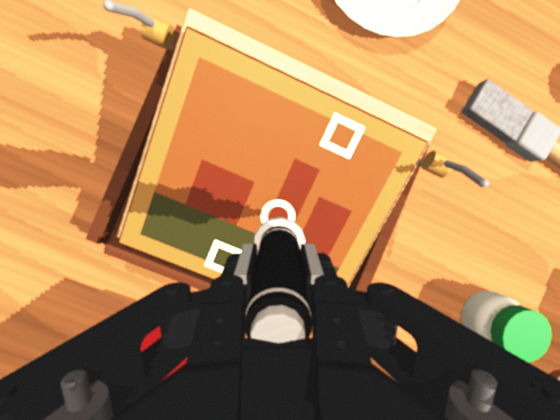

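The scene crop shows the tip at (332,255), above the ring centre at (328,289). In the wrist view the ring centre is at about (278,216), in line with the probe. I'll compute the remaining offset.

```bash
python3 - <<'E'
from h import *
from plane import fit
s=read_state();p=np.array(s['eef_pos']);n0=np.array([-.2446,-.0048,.9696]);print('tcp',p)
from scipy.spatial.transform import Rotation as R
T=R.from_quat(s['eef_rot']).as_matrix();t=T[:,2]
for f,uv in(('s_84',(233.7,228.5)),('w_84',(278,216))):
    d=load(f);P=pts(d);K=d['camera_matrix'];V=d['view']
    q=P[(np.linalg.norm(P-[590,-41,75],axis=-1)<75)];k=abs((q-[576.5,-41,71.2])@n0)<5
    for _ in range(6):
        m=q[k].mean(0);n=np.linalg.svd(q[k]-m,full_matrices=False)[2][2];n*=np.sign(n[2]);r=(q-m)@n;k=abs(r)<2
    ray=V[:3,:3].T@np.linalg.inv(K)@[*uv,1];C=-V[:3,:3].T@V[:3,3];S=C+ray*((m-C)@n)/(ray@n)
    hit=p+t*((m-p)@n)/(t@n);c=V[:3,:3]@hit+V[:3,3];c=K@c/c[2]
    print(f,'n',n.round(4),k.sum(),'spot',S.round(1),'hit',hit.round(1),'hitpx',c[:2].round(1),'dist',np.linalg.norm(hit-p).round(2),'err angle',np.degrees(np.arccos(-n@t)).round(2))
    # ring pixels
    e=np.zeros(d['color'].shape[:2])
    w=(d['color'].min(2)>(185 if f[0]=='w' else 130))&(np.linalg.norm(P-S,axis=-1)<20)&(abs((P-m)@n)<3)
    v,u=np.nonzero(w);print(len(u),u.mean(),v.mean(),u.min(),u.max(),v.min(),v.max())
    if f[0]=='w':
        rays=(np.linalg.inv(K)@np.stack([u,v,np.ones(len(u))])).T@V[:3,:3];X=C+rays*(((m-C)@n)/(rays@n))[:,None]
        ax=np.array([n[2],0,-n[0]]);ax/=np.linalg.norm(ax);ay=np.cross(n,ax);a=np.stack([(X-S)@ax,(X-S)@ay],1)
        from scipy.optimize import least_squares
        l=least_squares(lambda c:np.maximum(abs(np.hypot(*(a-c).T)-11.5)-2.5,0),[0,0]);print('ring fit spot',S+l.x[0]*ax+l.x[1]*ay,abs(l.fun).mean())
E
```

```text
tcp [555.73558698 -42.12913754 157.22548637]
s_84 n [-0.2469 -0.0047  0.969 ] 1206 spot [576.3 -40.1  71.9] hit [577.2 -41.7  72.1] hitpx [233.  228.3] dist 87.77 err angle 0.11
39 233.33333333333334 228.51282051282053 228 238 225 231
w_84 n [-0.245  -0.0049  0.9695] 21762 spot [575.5 -42.2  70. ] hit [577.7 -41.7  70.5] hitpx [278.6 213.4] dist 89.45 err angle 0.0
376 276.8351063829787 208.95212765957447 260 295 199 222
ring fit spot [575.38287539 -41.71945387  69.92597553] 0.05151707507068615
```

The aim is 1–2 mm too far up the slope, so I'll shift it by 1.3 mm, with a gap of about 11–13 mm. I'll take a force baseline, then approach.

```bash
cat > force.py <<'E'
from h import *
F=[];Z=[];M=[]
from scipy.spatial.transform import Rotation as R
for _ in range(10):
    grab_frame('wrist');s=read_state();F.append(s['ft_force']);Z.append(s['eef_pos']);M.append(s['moment'])
n=-R.from_quat(s['eef_rot']).as_matrix()[:,2]
F=np.array(F);print('t',s['time'],'axial',(F@n).mean().round(2),'+-',((F@n).std()/3).round(2),'F',F.mean(0).round(2),'M',np.mean(M,0).round(3),'tcp',np.mean(Z,0).round(2),'n',n.round(4))
E
python3 force.py
python3 -m handwheel '[[1,-1,0,-1.5,0,0,0],[1,-0.5,0,-4,0,0,0],[1,0.3,0,-6.5,0,0,0],[1,0.9,0,-8.8,0,0,0],[1,1.2,0,-10,0,0,0],[1,1.2,0,-10,0,0,0],[1,1.2,0,-10,0,0,0]]'
python3 force.py
```

```text
t 9.0833 axial -1.46 +- 0.17 F [ 0.08 -0.17 -1.49] M [-0.02   0.352 -0.023] tcp [555.63 -42.11 156.99] n [-0.2445 -0.005   0.9696]
time: 9.67
eef_pos: [556.8, -42.1, 146.8]
eef_rot: [0.969, 0.214, 0.121, 0.024]
ft_force: [-0.7, 0.1, -1.5]
opening: 22.8
finger_force: 58.8
t 10.1667 axial -1.14 +- 0.21 F [ 0.19  0.21 -1.13] M [ 0.     0.333 -0.012] tcp [556.83 -42.11 146.93] n [-0.2444 -0.005   0.9697]
```

Free still. I'll step on by 2 mm along the normal.

```bash
python3 -m handwheel '[[1,0.25,0,-1,0,0,0],[1,0.5,0,-1.95,0,0,0],[1,0.5,0,-1.95,0,0,0]]'
python3 force.py
python3 -m handwheel '[[1,0.25,0,-1,0,0,0],[1,0.5,0,-1.95,0,0,0],[1,0.5,0,-1.95,0,0,0]]'
python3 force.py
```

```text
time: 10.42
eef_pos: [557.2, -42.1, 144.7]
eef_rot: [0.969, 0.214, 0.121, 0.024]
ft_force: [-1.0, 0.1, -1.4]
opening: 22.7
finger_force: 58.8
t 10.9167 axial -1.52 +- 0.17 F [-0.21  0.11 -1.63] M [0.    0.335 0.016] tcp [557.29 -42.09 144.89] n [-0.2445 -0.005   0.9696]
time: 11.17
eef_pos: [557.9, -42.1, 142.9]
eef_rot: [0.969, 0.214, 0.121, 0.024]
ft_force: [-0.0, 0.3, 0.1]
opening: 22.6
finger_force: 58.8
t 11.6667 axial 0.11 +- 0.12 F [-0.08 -0.01  0.09] M [-0.045  0.283 -0.022] tcp [557.84 -42.1  143.  ] n [-0.2444 -0.005   0.9697]
```

Contact: +1.55 N means about 1.8 mm pushed in. Another 2.2 mm should give about 2.2 N.

```bash
python3 -m handwheel '[[1,0.27,0,-1.1,0,0,0],[1,0.54,0,-2.15,0,0,0],[1,0.54,0,-2.15,0,0,0],[1,0.54,0,-2.15,0,0,0]]'
python3 force.py; python3 force.py; python3 tool.py scene
python3 - <<'E'
from h import *
import glob
f=max(glob.glob('s_*.pkl'),key=lambda x:int(x[2:-4]))[:-4]
cv2.imwrite('pics/c4.png',cv2.resize(load(f)['color'][190:265,190:270,::-1],None,fx=7.5,fy=7.5,interpolation=cv2.INTER_CUBIC))
E
```

```text
time: 12.0
eef_pos: [558.4, -42.1, 140.8]
eef_rot: [0.969, 0.214, 0.121, 0.024]
ft_force: [0.3, 0.3, 0.8]
opening: 22.7
finger_force: 58.8
t 12.5 axial 0.42 +- 0.1 F [-0.13 -0.03  0.4 ] M [-0.088  0.227 -0.01 ] tcp [558.35 -42.09 140.83] n [-0.2445 -0.005   0.9696]
t 13.0 axial 0.72 +- 0.12 F [-0.29 -0.51  0.67] M [-0.086  0.213 -0.007] tcp [558.34 -42.09 140.82] n [-0.2444 -0.005   0.9697]
tcp [558.32827376 -42.10675022 140.804266  ] toolz [ 0.24442217  0.00499279 -0.96965606] F [0.04443506 0.00416869 0.68574149]
scene side axis(tool xy) [0.34 0.94]
3 23 61 side -12.3..12.1 front 12.9
26 31 14 side -13.7..7.3 front 12.8
34 55 35 side -7.4..7.3 front 8.6
57 63 7 side -3.0..4.7 front 6.4
66 76 105 side -17.9..19.5 front 17.6
z max [73.8774612  73.90176441 73.9224616  74.86577575 74.92734757]
```

View pics/c4.png

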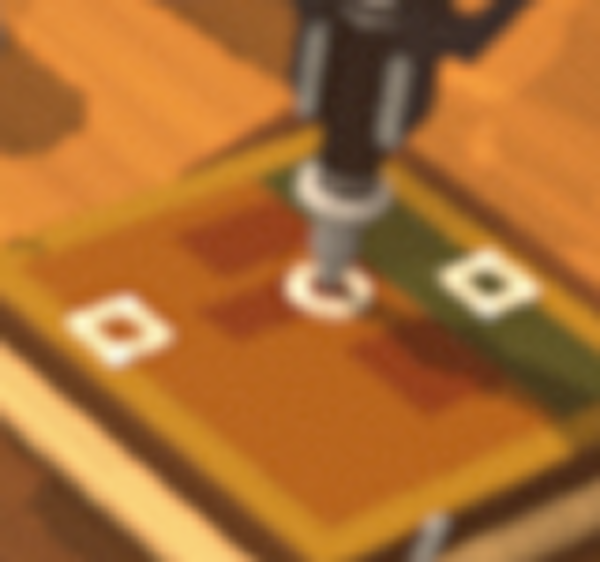

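The crop shows the tip standing inside the ring at about (327,288), with the panel and square frames unmoved. The force is 1.95 N, about 3.3 mm pushed in, so I'll add 0.5 mm and check.

```bash
python3 -m handwheel '[[1,0.12,0,-0.5,0,0,0],[1,0.12,0,-0.5,0,0,0],[1,0.12,0,-0.5,0,0,0],[1,0.12,0,-0.5,0,0,0]]'
python3 force.py; python3 force.py
```

```text
time: 13.38
eef_pos: [558.5, -42.1, 140.3]
eef_rot: [0.969, 0.214, 0.121, 0.024]
ft_force: [0.2, 0.3, 1.2]
opening: 22.4
finger_force: 58.8
t 13.8833 axial 0.98 +- 0.17 F [-0.13 -0.39  0.98] M [-0.086  0.178 -0.021] tcp [558.46 -42.09 140.32] n [-0.2444 -0.005   0.9697]
t 14.3833 axial 0.46 +- 0.11 F [-0.14 -0.08  0.44] M [-0.099  0.192 -0.019] tcp [558.46 -42.09 140.31] n [-0.2444 -0.005   0.9697]
```

```bash
python3 -c "
from bench import *
print(hand_in())"
```

```text
the job is handed in; nothing more can be done
None
```

I handed the job in at about 14 s: the gripper is still holding the probe inside the ring mark, square to the face, pressing with about 2.1 N (tip pushed in roughly 4 mm); the panel showed no shift in the last picture, and I haven't seen the judge's result.

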